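Close the soap press over its hidden pin and hold it down

ROBOT

A 6-joint arm with a two-finger parallel gripper is mounted at the origin on a cart in front of the work surface, level with it; the furniture and walls round the work are solid. World frame = base frame: x ahead of the robot, y to its left, z up, the work surface at z = 0. Lengths are in m, angles in rad, forces in N, time in s.
With the tool pointing down it reaches from about 0.35 to 0.85 m from the base axis. Payload 8.1 kg.
Tool frame: the origin (TCP) lies on the mounting face of the last link; the fingertips stand 186 mm ahead of it and the grasp point (between the pads) lies 167 mm ahead of it (robot.finger_overhang is the distance from the TCP to the fingertips, in m); z points along the fingers, y is the line along which they close (so a half turn about z gives the same grasp; the last joint's range is limited). The gripper opens to 93 mm and grips with 3 to 60 N. Pads are 15 mm wide; open, the fingers measure 128 mm over their backs; the gripper's body (75 mm by 188 mm) begins 65 mm behind the grasp point.
Start: joints at [-1.255, 0.13, 1.488, -0, 1.523, -0.085], TCP at [0.234, -0.552, 0.405] pointing down, gripper open.
Joint ranges: [-2.96, 2.96], [-0.89, 2.26], [0.02, 2.5], [-1.34, 4.48], [0, 2.73], [-2.66, 2.66]. Speed limits (rad/s): [2.39, 2.39, 2.79, 3.14, 3.14, 3.14].

INTERFACE

Orientations are given as a rotation vector (axis times angle).
In Python, from plant import readout, read_camera, get_calibration, job, robot gives the robot as it stands.
- The arm moves only by the shell command python3 -m handwheel 'ROWS' [FORCE]. ROWS is JSON, a list of rows, each a list of 5 numbers: the shift along the world's x, y, z in cm, then the turn about the world's z in rad, then the closure, from 0 (fully open) to 1 (shut). In form: [[tx, ty, tz, spin, gripper], ...]. A call has 1 to 10 rows; each row shifts and turns the commanded pose from where the row before left it; what a row does not reach is not made up. A row lasts 1/8 s, in which the tool goes at most 62.5 mm and 10.7 degrees, less where a joint would pass 70% of its speed; a pose out of reach is approached as far as the arm can. A call is refused whole if a number of a shift passes 6.25 or a number of a turn 0.188, either way. A call with a gripper value outside its range is refused whole. The fingers move at their own pace and stop on an object; FORCE is the grip in N (left out, the last holds). Time passes only in rows, so rows that do not move let the fingers close. It gives the time, the measured TCP pose, the force, the opening and the grip force at its end, in the units of the state.
- readout.read_state(): the state, without advancing time (a new reading comes with each control period).
- read_camera(name): name is "side" or "top" or "wrist"; returns the picture (420x560x3 uint8, red, green, blue); there is no depth.
- get_calibration(name): a dict with "fovy" (degrees; the focal length in pixels is half the picture's height over the tangent of half this angle, whatever the lens; pixels are square), "cx", "cy" (the principal point, pixels), "pose" (4x4, takes a point from camera to world coordinates). Camera axes: x right, y down, z forward; pixel columns grow to the right and rows downward; lengths in m; the calibration is good to about 2 mm. A picture is of the moment at which its call begins: read the wrist's pose just before it. get_calibration takes no time and is no camera call; for the wrist camera it gives the pose at the moment of the call.
- job.close_job(): hands the job in; it is judged then, once.
The state is a dict: "t": time; "q": joint angles; "dq": joint speeds; "joint_torque": joint torques, N m; "tool_pos": TCP position; "orientation": TCP orientation; "force": force on the tool from outside, world axes, zero at the start; "wrist_torque": the same for the moment, N m; "opening": finger opening in m; "gripper_force": force on a finger pad.
Only numpy, scipy, OpenCV 4.12 (cv2) and the standard library are available. Lean on these libraries where they do the work, as an engineer would, in place of code of your own. Each camera call takes 0.05 s, during which the arm holds its last target. There are 200 camera calls.

TASK

Pick up the wooden press cover by its bar handle, bring it over the two soap cakes in the press, square with the press and its handle running between the cakes, and work it along until the socket in its underside drops over the locating pin hidden between the cakes. Then press the cover down so that the sprung platen goes fully to its stop, and finish like that: still gripping the handle and keeping the cover pressed down, level, with both cakes in their nests. Leave the other things on the table alone.

Things in the scene. Friction and masses are not known exactly. Their poses are not given: they have to be found in the camera images.
- press_cover: Loose brown wooden press cover, 0.24 to 0.39 kg: board 100 mm (its x) by 130 mm (its y), 28 mm thick, lying socket side down. Origin: centre of its underside, also the centre of the socket's mouth; z up. The socket is a blind round hole in the underside, 18 mm across, 2 mm chamfer, 22 mm deep. It goes on with its x along the press's x, either way round.
- cover_handle (a point): Centre of the cover's paler wooden bar handle, 50 mm above the cover's origin. The bar is 74 mm long along the cover's x, 22 mm thick (y) and stands from 28 to 69 mm above the underside: grip it from above across its thickness.
- press_base: Fixed soap press: dark steel base plate 120 mm (its x) by 160 mm (its y) by 12 mm. Origin: centre of its underside; z up. On springs above it a pale wooden platen (114 x 140 mm, top at z = 30 mm) carries two soap cakes side by side along y, tops at z = 55 mm. Cover's underside: 67 mm or more when off the pin, 55 mm when dropped on it and resting on the cakes, 47 mm when pressed home.
- pin_line (a point): Middle of the line on which the pin's top lies: x = 0, y = 0, z = 67 mm in the press's frame. NOT the pin itself: the upright steel pin, 14 mm across, nose coned to 8 mm over its top 5 mm, is clamped between the cakes anywhere from 18 mm before to 18 mm beyond this point along the press's x. Its place is not reported: find it by feel or by camera.
- platen (a joint): Travel of the sprung platen in m: 0 = up, 0.008 = fully down on its stop. The springs carry the cover's weight without giving way; holding it home takes about 8 to 12 N of push on the handle, and it rises again when let go.
- nest_left (a point): Point on the press (fixed to the base) at the centre of the nest on the +y side of the press, on the platen's top when it is up.
- nest_right (a point): The same for the nest on the -y side of the press.
- cake_left: Loose olive fluted round soap cake, 50 mm across, 25 mm high, in the +y nest, 55 g. Origin: centre of its underside.
- cake_right: Loose olive fluted round soap cake, 49 mm across, 25 mm high, in the -y nest, 55 g. Origin: centre of its underside.
- wooden_stamp: Bystander: turned wooden soap stamp, 38 mm across, 54 mm high, upright near the front edge. Origin: centre of its underside.
- small_tin: Bystander: round low open tin, 57 mm across, 20 mm high. Origin: centre of its underside.
- measuring_beaker: Bystander: clear beaker, 60 mm across, 70 mm high, behind the press. Origin: centre of its underside.
Not all that is in view belongs to the job. Several things look just like the press_cover: the one meant starts nearest to the robot's base. What is shaped like the cake_right but orange is not meant.

How it is judged:
On the way:
1. the cover's socket has dropped over the pin (z of press_cover in the frame of press_base between 0.04 and 0.062 m and x of press_cover in the frame of press_base between -0.026 and 0.026 m and y of press_cover in the frame of press_base between -0.007 and 0.007 m), for 0.1 s.
At the end, for the whole second after the job is handed in: Cover on the pin, held down: platen at least 6 mm down, underside below 50.5 mm in the press frame, centre within 7 mm across and 26 mm along, level within 0.06 rad, within 0.2 rad of the press, at rest, fingers on it (over 2 N); both cakes flat in their nests (12 mm) (z of press_cover in the frame of press_base between 0.04 and 0.0505 m and x of press_cover in the frame of press_base between -0.026 and 0.026 m and y of press_cover in the frame of press_base between -0.007 and 0.007 m and value of joint platen above 0.006 m and angle between press_cover's own z axis and vertical below 0.06 rad and angle between the x axis of press_cover and the x axis of press_base, either way round below 0.2 rad and contact force between the fingers and press_cover above 2 N and linear speed of press_cover below 0.02 m/s and horizontal distance between cake_left and nest_left below 0.012 m and z of each of cake_left, cake_right in the frame of press_base below 0.036 m and angle between each of cake_left, cake_right's own z axis and vertical below 0.15 rad and horizontal distance between cake_right and nest_right below 0.012 m); the arm keeps its last pose, push and grip.
It fails at once if a bystander (stamp, tin or beaker) was moved by more than 20 mm (distance of any of wooden_stamp, small_tin, measuring_beaker from where it was at the start of the episode above 0.02 m).
It also fails if it takes over 45 s, if anything falls off the work surface, if the arm or the gripper's body presses on something with over 40 N, if the wrist force passes 120 N, or if a joint passes its speed limit or range.

## Working session

There is one attempt and no reset: what is moved stays moved. The work goes in short steps, Python scripts to look and compute and a shell command to move; the robot and the scene stay as the last step left them, time stands still between calls to the robot, and variables do not carry over. Pictures are saved under pics/ and viewed, at most 10 in all, crops included, and the job is handed in when it is done.

```bash
ls; mkdir -p pics
python3 - <<'E'
from plant import readout, read_camera, get_calibration
import cv2,numpy as np
ims=[]
for n in ["side","top","wrist"]:
    c=get_calibration(n); print(n,c["fovy"],c["cx"],c["cy"],np.round(c["pose"],4).tolist())
    if 1:
        im=read_camera(n)[:,:,::-1]; cv2.imwrite(f"pics/{n}0.png",im)
        print([k for k in c])
s=readout.read_state(); print(s)
E
```

```text
pics
side 45.81816191296478 278.9597178133258 203.47924107056974 [[-0.9491, -0.1028, 0.2977, 0.1985], [-0.3138, 0.3885, -0.8664, 1.0627], [-0.0266, -0.9157, -0.401, 0.5746], [0.0, 0.0, 0.0, 1.0]]
['fovy', 'cx', 'cy', 'pose']
top 51.55414680076089 284.18974195568677 206.4555620216314 [[-0.005, -0.9755, 0.22, 0.3295], [-1.0, 0.0059, 0.0032, -0.0609], [-0.0045, -0.22, -0.9755, 1.1358], [0.0, 0.0, 0.0, 1.0]]
['fovy', 'cx', 'cy', 'pose']
wrist 62.505644902293525 284.3063474384702 202.8434432021859 [[0.3903, -0.8928, -0.225, 0.2966], [-0.9207, -0.3789, -0.0934, -0.5258], [-0.0019, 0.2436, -0.9699, 0.3829], [0.0, 0.0, 0.0, 1.0]]
['fovy', 'cx', 'cy', 'pose']
{'t': 0.15, 'q': array([-1.25536927e+00,  1.31001782e-01,  1.48901312e+00,  1.56335935e-05,
        1.52301890e+00, -8.54021421e-02]), 'dq': array([ 8.84146351e-04, -1.00081827e-03, -3.86480768e-03, -1.22267062e-03,
       -9.78608026e-05,  6.76717438e-04]), 'joint_torque': array([-1.22644247e-03, -5.60475647e+01, -4.92335165e+01,  7.68686389e-02,
        3.05995869e-02, -9.75045145e-05]), 'tool_pos': array([ 0.23407758, -0.5522686 ,  0.40392861]), 'orientation': array([-3.07730644e+00, -6.25128070e-01,  2.35311160e-04]), 'force': array([0.51706871, 0.08513117, 1.05228322]), 'wrist_torque': array([-0.04774171,  0.00745295, -0.00933572]), 'gripper_force': 0.0, 'opening': 0.09307530550250233}
```

View pics/top0.png

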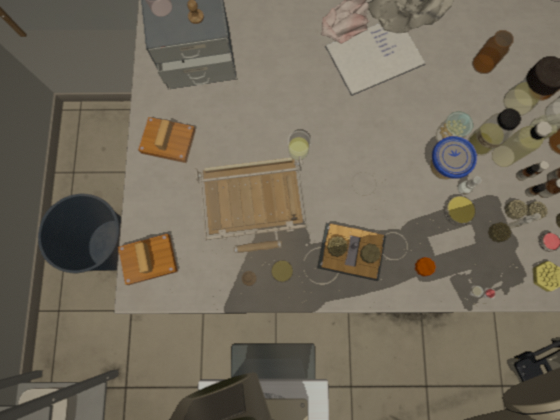

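View pics/side0.png

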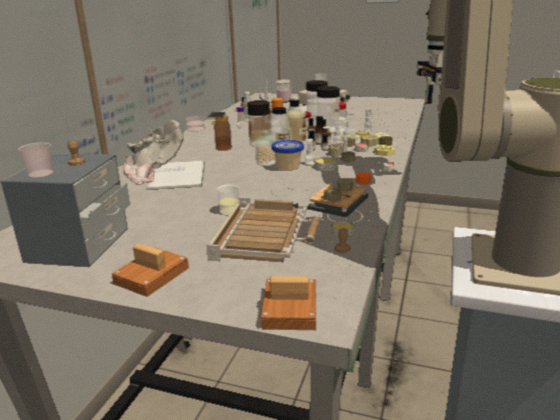

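The top view shows two look-alike covers at (167,138) and (147,259), and the press at (352,250) with two cakes. I'll enlarge the press and the covers.

```bash
cat > h.py <<'E'
import numpy as np,cv2
from plant import readout, read_camera, get_calibration
def ray(c,u,v):
    f=210/np.tan(np.radians(c["fovy"])/2); P=np.array(c["pose"])
    d=P[:3,:3]@np.array([(u-c["cx"])/f,(v-c["cy"])/f,1]); return P[:3,3],d
def onz(c,u,v,z):
    o,d=ray(c,u,v); return o+d*(z-o[2])/d[2]
def proj(c,p):
    f=210/np.tan(np.radians(c["fovy"])/2); P=np.array(c["pose"]); q=P[:3,:3].T@(np.array(p)-P[:3,3])
    return q[:2]/q[2]*f+[c["cx"],c["cy"]]
E
python3 - <<'E'
from h import *
t=cv2.imread("pics/top0.png"); s=cv2.imread("pics/side0.png")
a=cv2.resize(t[210:310,220:420],(800,400),interpolation=cv2.INTER_CUBIC)
b=cv2.resize(t[225:295,100:200],(400,280)[:2],interpolation=cv2.INTER_CUBIC)
b=cv2.resize(t[230:290,105:185],(267,200),interpolation=cv2.INTER_CUBIC); d=cv2.resize(t[110:170,125:205],(266,200),interpolation=cv2.INTER_CUBIC)
e=cv2.resize(s[165:225,295:375],(267,200),interpolation=cv2.INTER_CUBIC)
cv2.imwrite("pics/crop1.png",np.vstack([a,np.hstack([b,d,e])]))
c=get_calibration("top")
for u,v,z in [(167,138,.05),(147,259,.05),(352,250,.03),(337,245,.055),(370,253,.055),(248,278,.05),(282,271,.02),(300,145,.03)]: print(u,v,onz(c,u,v,z).round(3))
E
```

```text
167 138 [0.763 0.253 0.05 ]
147 259 [0.442 0.286 0.05 ]
352 250 [ 0.464 -0.229  0.03 ]
337 245 [ 0.474 -0.189  0.055]
370 253 [ 0.453 -0.27   0.055]
248 278 [0.394 0.033 0.05 ]
282 271 [ 0.413 -0.051  0.02 ]
300 145 [ 0.748 -0.101  0.03 ]
```

View pics/crop1.png

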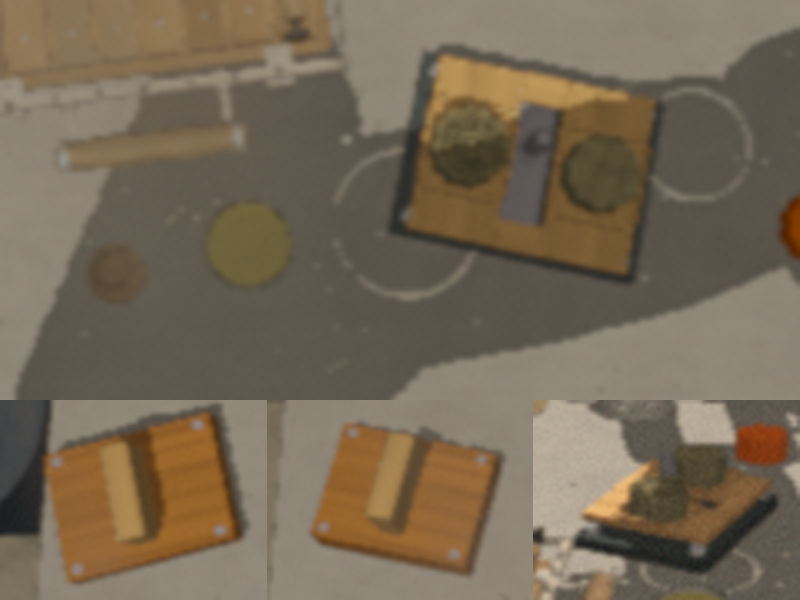

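In the enlargement the press lies with its long axis along the image's horizontal, and its x axis is yawed about -12°. The pin shows as a dark dot at about top pixel (354,245), towards +x. The nearest cover is the one at (147,259), yawed about +12°. On the way I'll look at the press with the wrist camera.

```bash
python3 -m handwheel '[[3.2,4.6,0,-0.03,0],[3.2,4.6,0,-0.03,0],[3.2,4.6,0,-0.03,0],[3.2,4.6,0,-0.03,0],[3.2,4.6,0,-0.03,0],[3.2,4.6,0,-0.03,0],[3.2,4.6,0,-0.03,0],[0,0,0,0,0],[0,0,0,0,0]]'
python3 - <<'E'
from h import *
import pickle
pickle.dump(get_calibration("wrist"),open("w1.pkl","wb"))
im=read_camera("wrist")[:,:,::-1]; cv2.imwrite("pics/w1.png",im)
print(readout.read_state()["tool_pos"])
E
```

```text
t: 1.27
tool_pos: [0.458, -0.2305, 0.4045]
orientation: [3.127, 0.301, -0.001]
force: [-0.6, -0.1, 0.5]
opening: 0.093
gripper_force: 0.0
[ 0.45770066 -0.2310984   0.40451489]
```

View pics/w1.png

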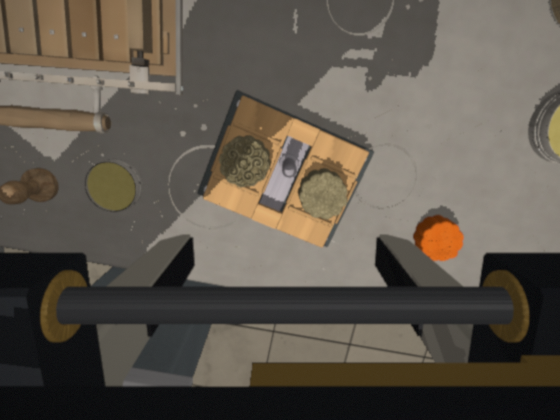

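The wrist view shows the press at about (287,170), the cakes at (245,160) and (323,194), and the pin on the grey clamp near (289,167). The orange decoy is at (439,238). Next I'll fit the platen and cover poses and zoom in on the pin.

Run:
```python
from h import *
import pickle
def fit(im,c,z,box,lo,hi,name):
    u0,u1,v0,v1=box; hsv=cv2.cvtColor(im,cv2.COLOR_BGR2HSV); m=cv2.inRange(hsv,lo,hi)
    k=np.zeros_like(m); k[v0:v1,u0:u1]=m[v0:v1,u0:u1]
    k=cv2.morphologyEx(k,cv2.MORPH_OPEN,np.ones((3,3)))
    cs,_=cv2.findContours(k,cv2.RETR_EXTERNAL,cv2.CHAIN_APPROX_NONE); 
    cs=np.vstack([x for x in cs if cv2.contourArea(x)>80])[:,0]
    h=cv2.convexHull(cs)[:,0]
    p=np.array([onz(c,u,v,z)[:2] for u,v in h],np.float32)*1000
    r=cv2.minAreaRect(p); print(name,"centre",np.round(r[0],1),"size",np.round(r[1],1),"ang",round(r[2],2)); return k
w=cv2.imread("pics/w1.png"); c=pickle.load(open("w1.pkl","rb")); t=cv2.imread("pics/top0.png"); ct=get_calibration("top")
k=fit(w,c,.03,(190,385,80,260),(5,70,40),(25,255,255),"platen wrist")
fit(t,ct,.03,(315,390,215,290),(5,70,40),(25,255,255),"platen top")
fit(t,ct,.028,(110,182,225,290),(3,110,60),(25,255,255),"cover top")
z=cv2.resize(w[85:255,195:385],(760,680)[:2],interpolation=cv2.INTER_CUBIC)[:600]
z=cv2.resize(w[110:240,200:373],(798,600),interpolation=cv2.INTER_CUBIC); cv2.imwrite("pics/wz.png",z)
```

```text
platen wrist centre [ 466.  -228.7] size [144.6 115.3] ang 78.0
platen top centre [ 463.5 -231.2] size [147.2 119. ] ang 77.54
cover top centre [445.5 293.1] size [102.3 135.9] ang 15.12
```

View pics/wz.png

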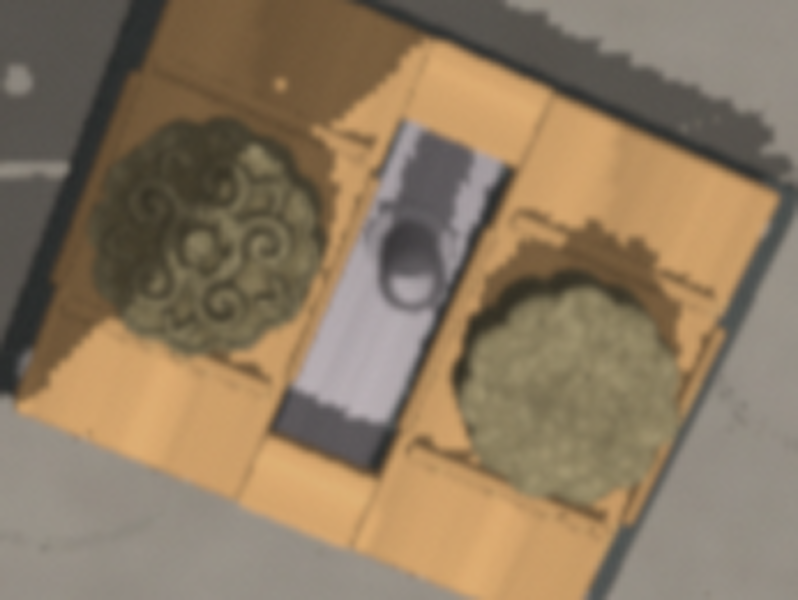

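The zoom shows the pin leaning down-image, with its base at about wz (412,233) and its nose disc at about (410,272).

```bash
python3 - <<'E'
from h import *
import pickle
c=pickle.load(open("w1.pkl","rb"))
P=lambda u,v,z: onz(c,200+u*173/798,110+v*130/600,z)*1000
y=np.radians(-12.2); R=np.array([[np.cos(y),-np.sin(y)],[np.sin(y),np.cos(y)]]); o=np.array([465.5,-229.2])
for n,u,v,z in [("top",410,272,.067),("shoulder",411,262,.062),("base",415,235,.035),("cakeL",210,237,.055),("cakeR",575,390,.055),("clampA",458,140,.036),("clampB",328,452,.036),("camnadir",0,0,0)]:
    p=P(u,v,z)[:2]; print(n,p.round(1),"press",((p-o)@R).round(1))
print(proj(c,list(np.array(c["pose"])[:2,3])+[.05]))
E
echo
```

```text
top [ 478.7 -230.6] press [13.2  1.4]
shoulder [ 480.  -230.6] press [14.5  1.7]
base [ 482.3 -231.4] press [16.8  1.4]
cakeL [ 476.2 -189.3] press [ 2.  41.3]
cakeR [ 459.1 -270.1] press [  2.4 -41.4]
clampA [ 504.1 -236.5] press [39.3  1. ]
clampB [ 430.7 -221.7] press [-35.6  -0. ]
camnadir [ 513.1 -127.7] press [ 25.1 109.3]
[284.35134524 115.58664923]
```

```bash
python3 -m handwheel '[[-0.2,5.8,0,0.008,0],[-0.2,5.8,0,0.008,0],[-0.2,5.8,0,0.008,0],[-0.1,5.8,0,0.008,0],[-0.1,5.8,0,0.008,0],[-0.1,5.8,0,0.008,0],[-0.1,5.8,0,0.008,0],[-0.1,5.8,0,0.008,0],[-0.1,5.8,0,0.008,0],[0,0,0,0,0]]'; python3 -m handwheel '[[0,0,-2,0,0],[0,0,-2,0,0],[0,0,0,0,0]]';  python3 - <<'E'
from h import *
import pickle
c=get_calibration("wrist");pickle.dump(c,open("w2.pkl","wb"))
im=read_camera("wrist")[:,:,::-1].copy(); cv2.imwrite("pics/w2.png",im)
print(readout.read_state()["tool_pos"])
E
```

```text
t: 2.58
tool_pos: [0.4462, 0.2933, 0.4042]
orientation: [-3.114, -0.415, 0.001]
force: [0.2, -0.5, 0.1]
opening: 0.0929
gripper_force: 0.0
t: 2.95
tool_pos: [0.4456, 0.2897, 0.3614]
orientation: [3.113, 0.408, -0.008]
force: [0.3, -0.6, 0.4]
opening: 0.093
gripper_force: 0.0
[0.44597053 0.29016985 0.36298944]
```

View pics/w2.png

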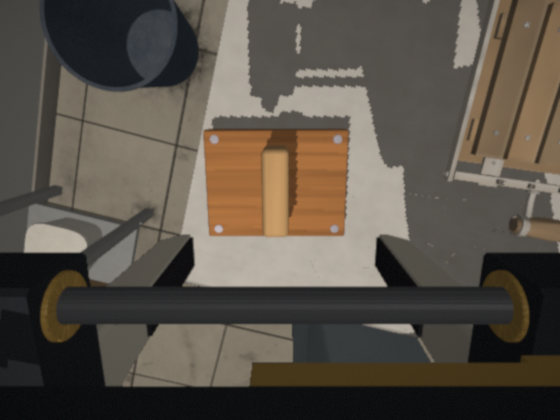

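The cover is square to the tool. The board corners are near (206,130), (348,130), (345,236) and (209,236), and the handle top is centred at about u=275, from v=150 to 236.

Run:
```python
from h import *
import pickle
c=pickle.load(open("w2.pkl","rb")); im=cv2.imread("pics/w2.png"); hsv=cv2.cvtColor(im,cv2.COLOR_BGR2HSV)
print(hsv[200,275],hsv[200,230])
B=cv2.inRange(hsv,(3,130,60),(25,255,255)); B[:,:190]=0;B[:,365:]=0;B[:115]=0;B[250:]=0
def rect(m,z):
    m=cv2.morphologyEx(m,cv2.MORPH_OPEN,np.ones((5,5)))
    cs=max(cv2.findContours(m,cv2.RETR_EXTERNAL,cv2.CHAIN_APPROX_NONE)[0],key=cv2.contourArea)[:,0]
    p=np.array([onz(c,u,v,z)[:2] for u,v in cs],np.float32)*1000; r=cv2.minAreaRect(p)
    print(cv2.boundingRect(cs),np.round(r[0],1),np.round(r[1],1),round(r[2],2))
rect(B,.028)
H=cv2.inRange(hsv,(14,100,120),(25,200,255)); H[:,:240]=0;H[:,310:]=0;H[:130]=0;H[245:]=0
rect(H,.069)
for uv in [(275.5,152),(275.5,233)]: print(onz(c,*uv,.069).round(4))
s=readout.read_state(); print(s["tool_pos"],s["orientation"],s["q"].round(3))
```

```text
[ 16 123 199] [ 14 159 173]
(205, 130, 143, 105) [449.1 298.1] [ 97.1 127.4] 14.93
(242, 150, 56, 86) [447.4 301.9] [71.4 36.6] 22.78
[0.4817 0.3062 0.069 ]
[0.4172 0.2894 0.069 ]
[0.44597053 0.29016985 0.36298944] [ 3.11374593  0.4085794  -0.00450209] [ 0.48  -0.029  1.729 -0.     1.444  1.79 ]
```

```bash
python3 -m handwheel '[[0.3,0.8,-4,0,0],[0,0,-4,0,0],[0,0,-4,0,0],[0,0,-2.3,0,0],[0,0,0,0,0],[0,0,0,0,1],[0,0,0,0,1],[0,0,0,0,1],[0,0,0,0,1]]' 50; python3 -m handwheel '[[0,0,0,0,1],[0,0,0,0,1]]'
```

```text
t: 4.12
tool_pos: [0.4493, 0.2997, 0.2223]
orientation: [-3.114, -0.412, -0.001]
force: [-0.1, -0.2, 0.3]
opening: 0.0579
gripper_force: 0.0
t: 4.38
tool_pos: [0.4491, 0.2996, 0.2217]
orientation: [3.114, 0.412, -0.0]
force: [-0.8, -0.2, 0.2]
opening: 0.0374
gripper_force: 0.0
```

```bash
python3 -m handwheel '[[0,0,-0.2,0,1],[0,0,0,0,1],[0,0,0,0,1],[0,0,0,0,1],[0,0,0,0,1]]'; python3 -m handwheel '[[0,0,2,0,1],[0,0,4,0,1],[0,0,5,0,1],[0,0,0,0,1],[0,0,0,0,1]]'
```

```text
t: 5.0
tool_pos: [0.4489, 0.2995, 0.2194]
orientation: [3.114, 0.412, -0.001]
force: [0.1, -0.4, -4.2]
opening: 0.0217
gripper_force: 50.0
t: 5.62
tool_pos: [0.4488, 0.2994, 0.3288]
orientation: [3.114, 0.412, -0.002]
force: [-0.8, -0.3, -4.3]
opening: 0.0216
gripper_force: 50.0
```

```bash
python3 -m handwheel '[[0,-2,2,0,1],[0.3,-5.5,0,-0.05,1],[0.3,-5.5,0,-0.05,1],[0.3,-5.5,0,-0.05,1],[0.3,-5.5,0,-0.05,1],[0.4,-5.5,0,-0.05,1],[0.4,-5.5,0,-0.05,1],[0.4,-5.5,0,-0.05,1],[0.4,-5.5,0,-0.05,1],[0.3,-5.5,0,-0.05,1]]'; python3 -m handwheel '[[0,-1.5,0,-0.024,1],[0,0,0,0,1],[0,0,-2,0,1],[0,0,0,0,1]]'
python3 - <<'E'
from h import *
import pickle
c=get_calibration("wrist");pickle.dump(c,open("w3.pkl","wb")); s=readout.read_state()
im=read_camera("wrist")[:,:,::-1].copy(); cv2.imwrite("pics/w3.png",im)
cv2.imwrite("pics/side3.png",read_camera("side")[:,:,::-1])
print(s["tool_pos"],s["orientation"],s["force"],s["wrist_torque"])
E
```

```text
t: 6.88
tool_pos: [0.4793, -0.2169, 0.347]
orientation: [-3.126, 0.296, 0.006]
force: [0.7, 0.1, -2.9]
opening: 0.0219
gripper_force: 50.0
t: 7.38
tool_pos: [0.4794, -0.2284, 0.3271]
orientation: [-3.122, 0.328, 0.007]
force: [-0.3, 0.2, -3.6]
opening: 0.0217
gripper_force: 50.0
[ 0.47941423 -0.22840816  0.32714211] [-3.12175112  0.32760615  0.00711947] [-0.26604144  0.20893882 -3.59613525] [ 0.07972447 -0.03231053  0.04699025]
```

View pics/w3.png

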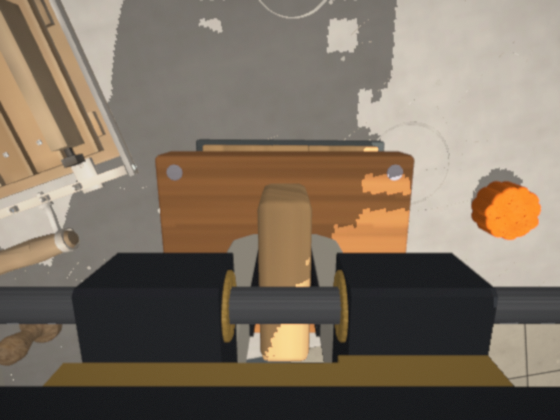

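The cover hangs square over the press. Its far edge runs from (157,153) to (413,153), and the press's far edge from (198,141) to (383,141).

Run:
```python
from h import *
import pickle
from scipy.spatial.transform import Rotation as Ro
c=pickle.load(open("w3.pkl","rb")); T=np.array([.47941,-.22841,.32714]); R=Ro.from_rotvec([-3.12175112,.32760615,.00711947]).as_matrix()
print("tool x yaw",np.arctan2(R[1,0],R[0,0]),"tool z",R[:,2].round(4))
for n,z,a,b in [("board",.1357,(157,153),(413,153)),("base",.012,(198,141),(383,141))]:
    A,B=onz(c,*a,z),onz(c,*b,z); m=(A+B)/2; d=A-B
    yaw=np.arctan2(-d[0],d[1]); print(n,"mid",m.round(4),"len",np.linalg.norm(d).round(4),"yaw",yaw.round(3),"in tool",((m-T)@R).round(4))
    L=.05 if n=="board" else .06
    print("centre",(m[:2]-L*np.array([np.cos(yaw),np.sin(yaw)])).round(4))
```

```text
tool x yaw -0.20911542123562943 tool z [-0.0042  0.0031 -1.    ]
board mid [ 0.5277 -0.2381  0.1357] len 0.1253 yaw -0.209 in tool [ 0.0502 -0.0002  0.1912]
centre [ 0.4788 -0.2277]
base mid [ 0.5234 -0.2418  0.012 ] len 0.1551 yaw -0.209 in tool [0.0474 0.0047 0.3149]
centre [ 0.4647 -0.2294]
```

```bash
python3 -m handwheel '[[0,-0.3,-1.5,0,1],[0,0,-1.5,0,1],[0,0,-0.5,0,1],[0,0,0,0,1],[0,0,0,0,1]]'; python3 -m handwheel '[[0,0,-0.3,0,1],[0,0,-0.2,0,1],[0,0,-0.2,0,1],[0,0,0,0,1]]'
```

```text
t: 8.1
tool_pos: [0.4803, -0.2336, 0.2952]
orientation: [3.124, -0.331, 0.001]
force: [0.9, 0.4, -2.4]
opening: 0.0218
gripper_force: 50.0
t: 8.6
tool_pos: [0.48, -0.2334, 0.2875]
orientation: [-3.124, 0.331, 0.001]
force: [0.7, -0.5, -4.0]
opening: 0.0219
gripper_force: 50.0
```

```bash
python3 -m handwheel '[[0,0.1,-0.2,0,1],[0,0,-0.2,0,1],[0,0,-0.2,0,1],[0,0,0,0,1]]'; python3 -m handwheel '[[0,0,0,0,1]]'
```

```text
t: 9.1
tool_pos: [0.48, -0.2324, 0.2815]
orientation: [-3.124, 0.331, 0.001]
force: [-0.3, 1.2, -3.6]
opening: 0.0211
gripper_force: 50.0
t: 9.22
tool_pos: [0.4801, -0.2325, 0.2818]
orientation: [3.124, -0.331, 0.0]
force: [0.3, -0.0, -3.1]
opening: 0.022
gripper_force: 50.0
```

```bash
python3 -m handwheel '[[0,0,-0.2,0,1],[0,0,-0.2,0,1],[0,0,0,0,1],[0,0,0,0,1]]'; python3 -m handwheel '[[0,0,-0.2,0,1],[0,0,-0.2,0,1],[0,0,0,0,1],[0,0,0,0,1]]'
```

```text
t: 9.72
tool_pos: [0.4801, -0.2324, 0.2777]
orientation: [-3.124, 0.331, 0.0]
force: [0.1, 0.1, -3.4]
opening: 0.0214
gripper_force: 50.0
t: 10.22
tool_pos: [0.4802, -0.2325, 0.2741]
orientation: [3.124, -0.331, 0.0]
force: [-1.7, 0.7, 2.6]
opening: 0.0218
gripper_force: 50.0
```

```bash
python3 -m handwheel '[[0,0,-0.2,0,1],[0,0,-0.2,0,1],[0,0,0,0,1],[0,0,0,0,1]]'; python3 -m handwheel '[[0,0,-0.2,0,1],[0,0,-0.2,0,1],[0,0,0,0,1],[0,0,0,0,1]]'
```

```text
t: 10.72
tool_pos: [0.4802, -0.2325, 0.2701]
orientation: [3.124, -0.331, 0.0]
force: [-3.1, 2.1, 5.6]
opening: 0.0217
gripper_force: 50.0
t: 11.22
tool_pos: [0.4802, -0.2326, 0.2666]
orientation: [3.124, -0.331, 0.001]
force: [-4.5, 2.0, 8.6]
opening: 0.0218
gripper_force: 50.0
```

```bash
python3 -m handwheel '[[0,0,-0.1,0,1],[0,0,-0.1,0,1],[0,0,0,0,1],[0,0,0,0,1]]'; python3 -m handwheel '[[0,0,-0.1,0,1],[0,0,0,0,1],[0,0,0,0,1]]'
python3 - <<'E'
from h import *
s=readout.read_state(); print(s["tool_pos"],s["orientation"],s["force"],s["wrist_torque"])
cv2.imwrite("pics/w4.png",read_camera("wrist")[:,:,::-1]); im=read_camera("side")[:,:,::-1]
cv2.imwrite("pics/side4.png",cv2.resize(im[120:240,270:430],(800,600),interpolation=cv2.INTER_CUBIC))
E
```

```text
t: 11.72
tool_pos: [0.4807, -0.2326, 0.2664]
orientation: [3.124, -0.331, 0.003]
force: [-7.7, 5.2, 21.5]
opening: 0.0217
gripper_force: 50.0
t: 12.1
tool_pos: [0.481, -0.2327, 0.2662]
orientation: [3.123, -0.331, 0.005]
force: [-9.1, 5.8, 25.3]
opening: 0.0219
gripper_force: 50.0
[ 0.48101518 -0.23268862  0.26619036] [ 3.12322812 -0.3307185   0.00468496] [-9.07806838  5.79034325 25.33167881] [1.67127279 2.0493061  0.02045935]
```

View pics/side4.png

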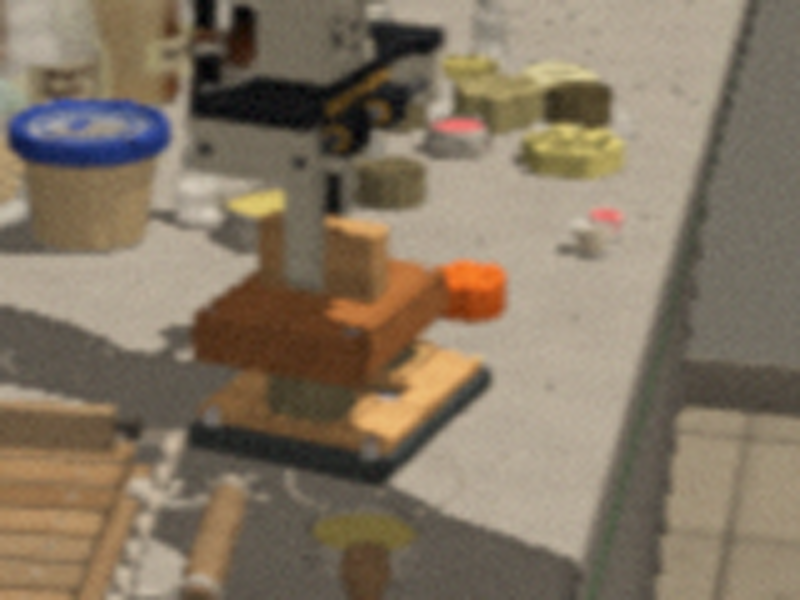

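The side view shows the cover seated level on both cakes over the press. The force step, 9 to 25 N over about 0.3 mm, shows the platen is on its stop. I'll ease the sideways load slightly and check before handing in.

```bash
python3 -m handwheel '[[-0.1,0.1,0,0,1],[0,0,0,0,1],[0,0,0,0,1],[0,0,0,0,1]]'
python3 - <<'E'
from h import *
s=readout.read_state(); print(s["wrist_torque"],s["dq"].round(4))
top=read_camera("top")[:,:,::-1]; a=cv2.imread("pics/top0.png")
f=lambda i:cv2.resize(i[210:310,220:420],(800,300)[:2],interpolation=cv2.INTER_CUBIC)
w=cv2.resize(read_camera("wrist")[60:270,:,::-1],(800,300)); cv2.imwrite("pics/fin.png",np.vstack([f(top),w]))
E
```

```text
t: 12.7
tool_pos: [0.4805, -0.2323, 0.2663]
orientation: [3.122, -0.331, 0.008]
force: [-4.0, 1.6, 20.8]
opening: 0.0215
gripper_force: 50.0
[0.99023242 1.07340281 0.03893095] [ 0.0011 -0.     -0.0012  0.0004  0.0003  0.0021]
```

View pics/fin.png

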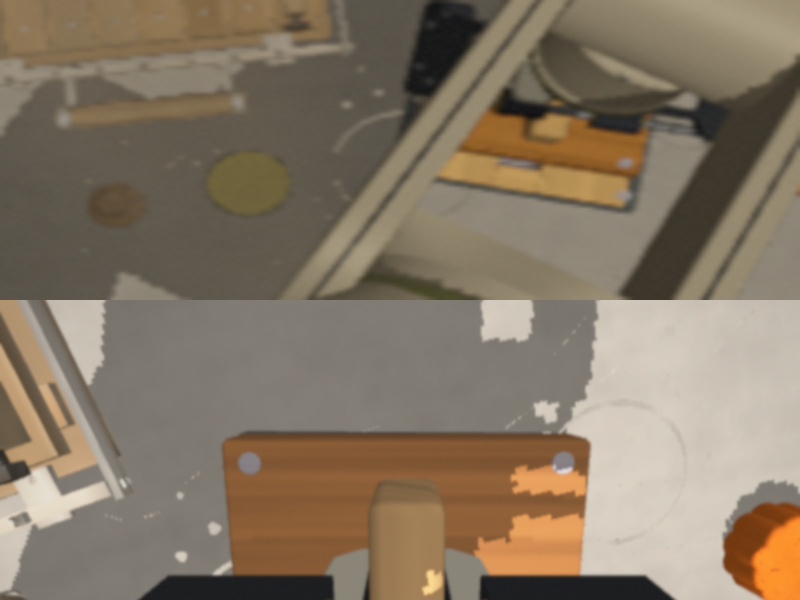

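The cover is seated square and level and is pushed down with about 20 N. The stamp and tin are where they started.

```bash
python3 -c "from plant import job; print(job.close_job())"
```

```text
the job is handed in; nothing more can be done
None
```

I've handed the job in, with no verdict returned: the cover's socket dropped over the pin, and the gripper is still holding the cover down with about 20 N. The force step showed the platen on its stop, and the cover looked level and square; the cakes under it couldn't be fully seen at the end.

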